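# Index the decorating wheel and set the last flower

### The arm

A 7-joint arm with a two-finger parallel gripper is mounted at the origin on the work surface. World frame = base frame: x ahead of the robot, y to its left, z up, the work surface at z = 0. Lengths are in m, angles in rad, forces in N, time in s.
With the tool pointing down it reaches from about 0.35 to 0.9 m from the base axis. Payload 19.9 kg.
Tool frame: the origin (TCP) lies at the very end of the fingers, on their centre line; the grasp point (between the pads) lies 19 mm behind it; z points along the fingers, y is the direction in which the jaws open and shut (so a half turn about z gives the same grasp; the last joint's range is limited). The gripper opens to 94 mm and grips with 3 to 60 N. Pads are 16 mm wide; open, the fingers measure 119 mm over their backs; the gripper's body (75 mm by 177 mm) begins 78 mm behind the grasp point.
Start: joints at [1.218, 0.417, -0.01, 1.614, 0.005, 1.111, -0.053], TCP at [0.191, -0.595, 0.205] pointing down, gripper open.
Joint ranges: [-2.81, 2.81], [-0.39, 2.02], [-1.27, 1.25], [0.06, 2.57], [-1.19, 4.33], [0.19, 2], [-2.82, 2.82]. Speed limits (rad/s): [1.89, 1.89, 2.39, 2.39, 3.01, 3.01, 3.01].

### API

Orientations are given as a rotation vector (axis times angle).
In Python, from workcell import * gives the robot as it stands.
- The arm moves only by the tool carry_out, never from a script. Its argument "steps" is a list of rows, each an object of numbers: "dx", "dy", "dz": the shift along the tool's x, y, z in m; "yaw": the turn about the tool's z in degrees; "fingers": the closure, from 0 (fully open) to 1 (shut). A call has 1 to 12 rows; each row is the pose to reach, as a shift and turn from the pose commanded when the call began, along the tool's axes at that moment; what a row does not reach only later rows make up. A row lasts 1/12 s, in which the tool goes at most 41.7 mm and 7.16 degrees, less where a joint would pass 70% of its speed; a pose out of reach is approached as far as the arm can. A call with a gripper value outside its range is refused whole. The fingers move at their own pace and stop on an object; "squeeze" is the grip in N (left out, the last holds). Time passes only in rows, so rows that repeat a pose let the fingers close. It gives the time, the measured TCP pose, the force and the opening at its end, in the units of the state.
- state(): the state, without advancing time (a new reading comes with each control period).
- camera(name): name is "side" or "top"; returns the picture (384x512x3 uint8, red, green, blue); there is no depth.
- camera_model(name): a dict with "fx", "fy", "cx", "cy" (pixels), "k1" (the pictures are not rectified: a ray, as slopes to the right and down, at radius r is drawn at 1 + k1 r^2 times it, then the intrinsics apply), "camera_from_world" (4x4, takes a point from world to camera coordinates). Camera axes: x right, y down, z forward; pixel columns grow to the right and rows downward; lengths in m; the calibration is good to about 2 mm. A picture is of the moment at which its call begins. camera_model takes no time and is no camera call.
- hand_in(): hands the job in, once; it reports no verdict.
The state is a dict: "clock": time; "joint_pos": joint angles; "qd": joint speeds; "tau": joint torques, N m; "ee_pos": TCP position; "tcp_rot": TCP orientation; "contact_force": force on the tool from outside, world axes, zero at the start; "torque": the same for the moment, N m; "gripper_width": finger opening in m.
Only numpy, scipy, OpenCV 4.12 (cv2) and the standard library are available. Lean on these libraries where they do the work, as an engineer would, in place of code of your own. Each camera call takes 0.05 s, during which the arm holds its last target. There are 200 camera calls.

### The job

Turn the decorating wheel (its finger knobs give a hold) until its free orange spot comes round to the orange pointer on the cork mat and the wheel clicks into the notch there. Only then pick up the loose orange flower and set it down flat on that spot, leaving the wheel clicked in. Leave the teal flower, the cup and the paint jar where they are.

Things in the scene. Friction and masses are not known exactly. Their poses are not given: they have to be found in the camera images.
- hub (a point): Centre of the wheel's top face, on its vertical axis, 80 mm above the table. The wheel: a white-topped aluminium disc, 260 mm across, 19 mm thick, on a low steel foot amid a fixed round cork mat (360 mm across, 3 mm thick). It turns either way with a drag of about 1 N at a knob. Glued on it at quarter turns, 66 mm from the axis: three flowers (42 mm across, 20 mm high) and the free spot.
- wheel: The turning part; origin on the axis 19 mm below the top face, z up, -x towards the free spot. It has a notch every quarter turn, hidden below. It clicks in with the free spot up to 13 degrees either side of the pointer: where exactly cannot be seen and must be felt. Leaving a notch takes 5 to 12 N at a knob; let go within 3 degrees of the notch, the wheel pulls itself in.
- catch (a joint): The sprung ball catch hidden under the wheel, in m: how far the ball is pressed back: below 0.001 when sunk in a notch, about 0.004 when riding between notches.
- spot (a point): Centre of the free spot on the wheel's top face: a cream disc with an orange ring, 46 mm across, 66 mm from the axis.
- front (a point): Point at the height of the wheel's top face, 66 mm from the axis, in the direction of the pointer: an orange flat triangle on the cork mat, 144 to 171 mm from the axis. Its -x axis points from the axis to the pointer.
- knob_a (a point): Centre of the top end of an upright black finger knob, 20 mm in diameter and 60 mm tall above the wheel's top face, fixed on the wheel 100 mm from the axis, 45 degrees counter-clockwise (from above) of the free spot.
- knob_b (a point): The same for the second knob, straight across the axis from knob_a.
- flower: The loose orange wooden flower, 42 mm across, 20 mm high, about 25 g, lying flat on the table; origin at the centre of its underside, z up. Six petals; may be gripped across any diameter.
- teal_flower: A loose teal flower of the same shape on the table; bystander. Origin at the centre of its underside.
- cup: Small white plastic cup, 64 mm across the rim, 45 mm high, standing open side up; bystander. Origin at the centre of its underside.
- jar: Orange paint jar with white lid, 54 mm across, 70 mm high; bystander. Origin at the centre of its underside.

How it is judged:
By the outcome, as a careful person would: the job done as asked, in the order asked, and still so for the second after the job is handed in, with the robot touching nothing.
It also fails if it takes over 72 s, if anything falls off the work surface, if the arm or the gripper's body presses on something with over 40 N, if the wrist force passes 120 N, or if a joint passes its speed limit or range.

## Working session

There is one attempt and no reset: what is moved stays moved. The work goes in short steps, Python scripts to look and compute and a tool call to move; the robot and the scene stay as the last step left them, time stands still between calls to the robot, and variables do not carry over. Pictures are saved under pics/ and viewed, about 8 in all and at most 12, crops included, and the job is handed in when it is done.

Besides the shell and the picture viewer there is one more tool, called as name(argument=value, ...) on one line, values as JSON. carry_out: Moves the arm, as the interface text tells. Its arguments: {"type":"object","properties":{"steps":{"type":"array"},"squeeze":{"type":"number"}},"required":["steps"]}

```bash
mkdir -p pics; cat > h.py <<'E'
from workcell import *
import numpy as np, cv2
from scipy.spatial.transform import Rotation as R
def px2w(n,u,v,z):
    m=camera_model(n); xd=(u-m["cx"])/m["fx"]; yd=(v-m["cy"])/m["fy"]
    x,y=xd,yd
    for _ in range(20):
        s=1+m["k1"]*(x*x+y*y); x,y=xd/s,yd/s
    T=np.array(m["camera_from_world"]); Rt=T[:3,:3]; o=-Rt.T@T[:3,3]; d=Rt.T@np.array([x,y,1])
    return o+d*(z-o[2])/d[2]
def w2px(n,p):
    m=camera_model(n); q=np.array(m["camera_from_world"])@np.append(p,1); x,y=q[:2]/q[2]
    s=1+m["k1"]*(x*x+y*y); return np.array([m["fx"]*x*s+m["cx"],m["fy"]*y*s+m["cy"]])
def save(n,f,crop=None,k=1):
    im=camera(n)[:,:,::-1]
    if crop: a,b,c,d=crop; im=im[b:d,a:c]
    cv2.imwrite("pics/"+f,cv2.resize(im,None,fx=k,fy=k,interpolation=cv2.INTER_CUBIC))
E
python3 - <<'E'
from h import *
save("top","t0.png",k=1.5);save("side","s0.png",k=1.5)
s=state();print(s)
for n in("top","side"):
    print(camera_model(n))
print(R.from_rotvec(s["tcp_rot"]).as_matrix().round(3))
E
```

```text
{'clock': 0.1, 'joint_pos': array([ 1.21850586,  0.4178557 , -0.01029263,  1.61410387,  0.00468865,
        1.11071223, -0.05296499]), 'qd': array([-0.00013413, -0.00046849,  0.00054388, -0.00154208, -0.000866  ,
        0.00064323, -0.00174718]), 'tau': array([ 2.73383259e-03, -8.52589560e+01,  6.40875846e-01, -4.26702976e+01,
       -4.88147163e-02,  1.63057196e-02, -3.20861852e-05]), 'ee_pos': array([ 0.19101587, -0.59474151,  0.2049287 ]), 'tcp_rot': array([-3.10271554e+00, -4.86111177e-01,  3.76869040e-04]), 'contact_force': array([0.27471535, 1.00147581, 0.52996176]), 'torque': array([-0.05134356, -0.05356549,  0.06591212]), 'gripper_width': 0.0939818483972847}
{'fx': 401.05428500071196, 'fy': 401.05428500071196, 'cx': 260.63756358406624, 'cy': 188.16129909815726, 'k1': 0.021267108084692413, 'camera_from_world': array([[ 0.01069106, -0.99993078, -0.00491312, -0.01642265],
       [-0.99579255, -0.01019936, -0.09106681,  0.53653123],
       [ 0.0910104 ,  0.00586605, -0.99583266,  1.06011634],
       [ 0.        ,  0.        ,  0.        ,  1.        ]])}
{'fx': 372.1386646381987, 'fy': 372.1386646381987, 'cx': 267.18858518824914, 'cy': 188.58787744815012, 'k1': -0.055608244907553894, 'camera_from_world': array([[-0.77237385, -0.63488147,  0.01908303,  0.43528   ],
       [-0.42185088,  0.49028453, -0.76266829,  0.30063067],
       [ 0.47484785, -0.59711523, -0.64650825,  0.73029581],
       [ 0.        ,  0.        ,  0.        ,  1.        ]])}
[[ 0.952  0.306 -0.   ]
 [ 0.306 -0.952  0.001]
 [-0.    -0.001 -1.   ]]
```

View pics/t0.png

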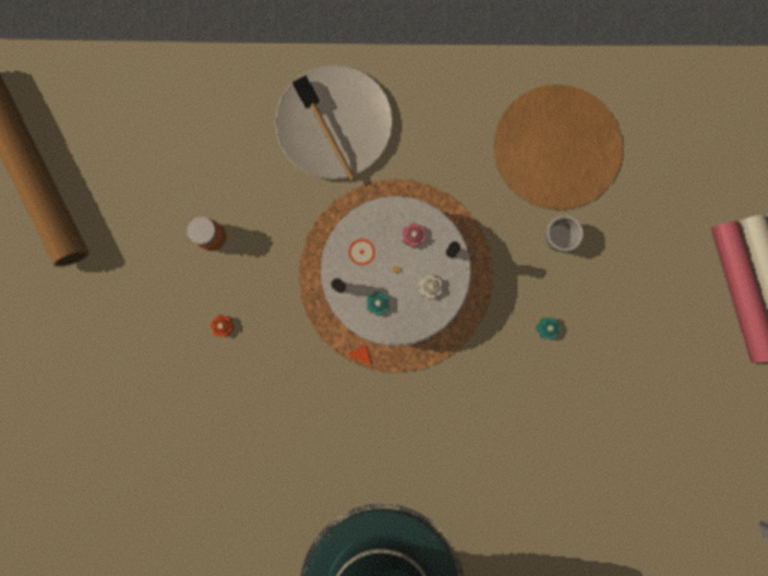

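View pics/s0.png

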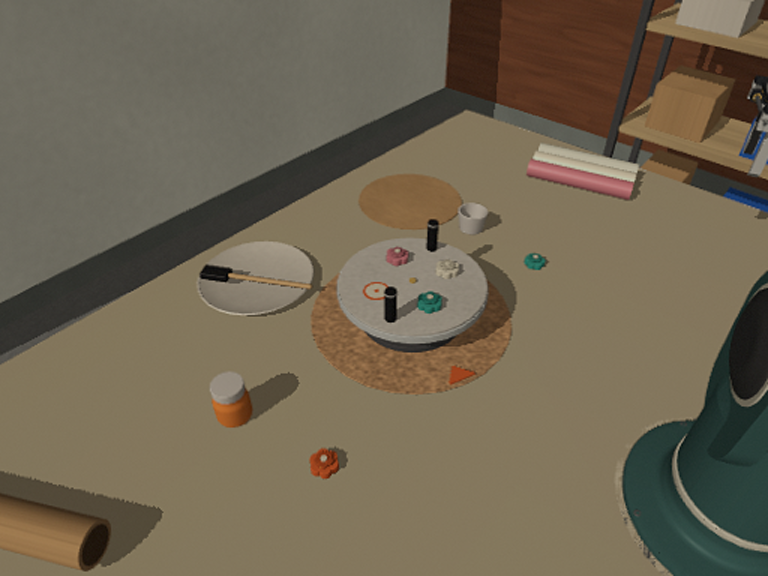

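The pictures (×1.5 scale) show the hub at (397,269) and the spot at (361,252). The knob tops are at (338,285) for a and (453,249) for b, and the pointer is at about (361,355). The loose orange flower is at (222,326), the teal flower at (549,328), the cup at (565,233) and the jar at (202,231). All of these are from the top view.

```bash
python3 - <<'E'
from h import *
P=dict(hub=(397,269.5,.08),spot=(361.5,252,.08),ka=(338,285,.14),kb=(453,249,.14),ptr=(361,355,.003),fl=(222,326,.02),teal=(549,328,.02),cup=(565,229,.045),jar=(202,229,.07))
W={k:px2w("top",a/1.5,b/1.5,z) for k,(a,b,z) in P.items()}
h=(W["ka"]+W["kb"])/2
for k,p in W.items():
    d=(p-W["hub"])[:2]; print(k,p.round(4),"r",np.hypot(*d).round(4),"ang",np.degrees(np.arctan2(d[1],d[0])).round(1))
print(h,np.linalg.norm(W["ka"]-W["kb"]))
S=dict(hub=(413,280.5,.08),spot=(375.5,291,.08),ka=(390.5,290,.14),kb=(433,221.5,.14),ptr=(460,375,.003),fl=(323,460,.015))
for k,(a,b,z) in S.items(): print(k,px2w("side",a/1.5,b/1.5,z).round(4))
E
```

```text
hub [ 0.5536 -0.0213  0.08  ] r 0.0 ang 0.0
spot [0.5833 0.04   0.08  ] r 0.0681 ang 64.2
ka [0.5208 0.0737 0.14  ] r 0.1005 ang 109.1
kb [ 0.5811 -0.1112  0.14  ] r 0.0941 ang -73.0
ptr [0.4052 0.0424 0.003 ] r 0.1615 ang 156.8
fl [0.455  0.2921 0.02  ] r 0.3285 ang 107.5
teal [ 0.4576 -0.295   0.02  ] r 0.2901 ang -109.3
cup [ 0.633  -0.3192  0.045 ] r 0.3083 ang -75.1
jar [0.6221 0.3186 0.07  ] r 0.3467 ang 78.6
[ 0.55094461 -0.01875639  0.14      ] 0.19451658942661015
hub [ 0.5547 -0.0197  0.08  ]
spot [0.5853 0.0425 0.08  ]
ka [0.5237 0.0771 0.14  ]
kb [ 0.5858 -0.1125  0.14  ]
ptr [0.4055 0.0425 0.003 ]
fl [0.4568 0.2981 0.015 ]
```

carry_out(steps=[{"dx": 0.52, "dy": -0.5365, "yaw": -91}, {"dx": 0.52, "dy": -0.5365, "yaw": -91}, {"dx": 0.52, "dy": -0.5365, "yaw": -91}, {"dx": 0.52, "dy": -0.5365, "yaw": -91}, {"dx": 0.52, "dy": -0.5365, "yaw": -91}, {"dx": 0.52, "dy": -0.5365, "yaw": -91}, {"dx": 0.52, "dy": -0.5365, "yaw": -91}, {"dx": 0.52, "dy": -0.5365, "yaw": -91}, {"dx": 0.52, "dy": -0.5365, "yaw": -91}, {"dx": 0.52, "dy": -0.5365, "yaw": -91}, {"dx": 0.52, "dy": -0.5365, "yaw": -91}, {"dx": 0.52, "dy": -0.5365, "yaw": -91}])

```text
invalid input
```

carry_out(steps=[{"dx": 0.52, "dy": -0.5365, "dz": 0, "yaw": -91, "fingers": 0}, {"dx": 0.52, "dy": -0.5365, "dz": 0, "yaw": -91, "fingers": 0}], squeeze=30)

```text
clock: 0.27
ee_pos: [0.2272, -0.5199, 0.2045]
tcp_rot: [-3.017, -0.873, 0.001]
contact_force: [1.3, -0.8, 0.4]
gripper_width: 0.0941
```

```bash
cat >> h.py <<'E'
def go(x,y,z,jaw):   # jaw: world angle (deg, mod 180) of tool y
    s=state(); M=R.from_rotvec(s["tcp_rot"]).as_matrix(); d=M.T@(np.array([x,y,z])-s["ee_pos"])
    a=np.degrees(np.arctan2(M[1,1],M[0,1])); yaw=-((jaw-a+90)%180-90)
    print("d",d.round(4),"yaw",round(yaw,1),"now jaw",round(a,1),"q7",s["joint_pos"][6].round(2))
E
python3 -c "
from h import *
go(.522,.075,.205,19)"
```

```text
d [ 5.669e-01 -3.457e-01 -4.000e-04] yaw -76.7 now jaw -57.7 q7 0.07
```

carry_out(steps=[{"dx": 0.567, "dy": -0.346, "dz": 0, "yaw": -77, "fingers": 0}, {"dx": 0.567, "dy": -0.346, "dz": 0, "yaw": -77, "fingers": 0}, {"dx": 0.567, "dy": -0.346, "dz": 0, "yaw": -77, "fingers": 0}, {"dx": 0.567, "dy": -0.346, "dz": 0, "yaw": -77, "fingers": 0}, {"dx": 0.567, "dy": -0.346, "dz": 0, "yaw": -77, "fingers": 0}, {"dx": 0.567, "dy": -0.346, "dz": 0, "yaw": -77, "fingers": 0}, {"dx": 0.567, "dy": -0.346, "dz": 0, "yaw": -77, "fingers": 0}, {"dx": 0.567, "dy": -0.346, "dz": 0, "yaw": -77, "fingers": 0}, {"dx": 0.567, "dy": -0.346, "dz": 0, "yaw": -77, "fingers": 0}, {"dx": 0.567, "dy": -0.346, "dz": 0, "yaw": -77, "fingers": 0}, {"dx": 0.567, "dy": -0.346, "dz": 0, "yaw": -77, "fingers": 0}, {"dx": 0.567, "dy": -0.346, "dz": 0, "yaw": -77, "fingers": 0}])

```text
clock: 1.27
ee_pos: [0.4513, -0.0709, 0.2056]
tcp_rot: [1.813, 2.565, -0.0]
contact_force: [1.3, -0.6, 0.4]
gripper_width: 0.094
```

```bash
python3 -c "
from h import *
go(.522,.075,.205,19); print(state())"
```

```text
d [0.1139 0.1154 0.0006] yaw 0.5 now jaw 19.5 q7 0.33
{'clock': 1.2667, 'joint_pos': array([ 0.65617239,  0.15068934, -0.61556167,  1.99730908,  0.10203321,
        1.02304838,  0.33315194]), 'qd': array([-0.77768562,  0.32996491, -0.39443336, -0.29893725,  0.26118926,
        0.06398348, -1.43774451]), 'tau': array([ 9.43378061e+00, -5.62664831e+01, -2.61617929e+00, -3.62318301e+01,
       -1.24582853e+00,  1.97357952e-02,  7.94921011e+00]), 'ee_pos': array([ 0.45127286, -0.07086852,  0.20557942]), 'tcp_rot': array([ 1.81284892e+00,  2.56536922e+00, -1.80735244e-04]), 'contact_force': array([ 1.27967114, -0.56843301,  0.41381522]), 'torque': array([-0.09263157, -0.12981172,  0.01518105]), 'gripper_width': 0.09404436250674024}
```

carry_out(steps=[{"dx": 0.114, "dy": 0.1155, "dz": 0, "yaw": 0, "fingers": 0}, {"dx": 0.114, "dy": 0.1155, "dz": 0, "yaw": 0, "fingers": 0}, {"dx": 0.114, "dy": 0.1155, "dz": 0, "yaw": 0, "fingers": 0}, {"dx": 0.114, "dy": 0.1155, "dz": 0, "yaw": 0, "fingers": 0}, {"dx": 0.114, "dy": 0.1155, "dz": 0, "yaw": 0, "fingers": 0}, {"dx": 0.114, "dy": 0.1155, "dz": 0, "yaw": 0, "fingers": 0}])

```text
clock: 1.77
ee_pos: [0.5227, 0.0748, 0.2049]
tcp_rot: [-1.816, -2.562, -0.0]
contact_force: [-0.1, -0.7, -0.2]
gripper_width: 0.094
```

```bash
python3 -c "
from h import *
go(.522,.075,.105,19); save('side','s1.png',(180,60,380,260),3)"
```

```text
d [ 0.0003 -0.0005  0.0999] yaw 0.3 now jaw 19.3 q7 -0.06
```

View pics/s1.png

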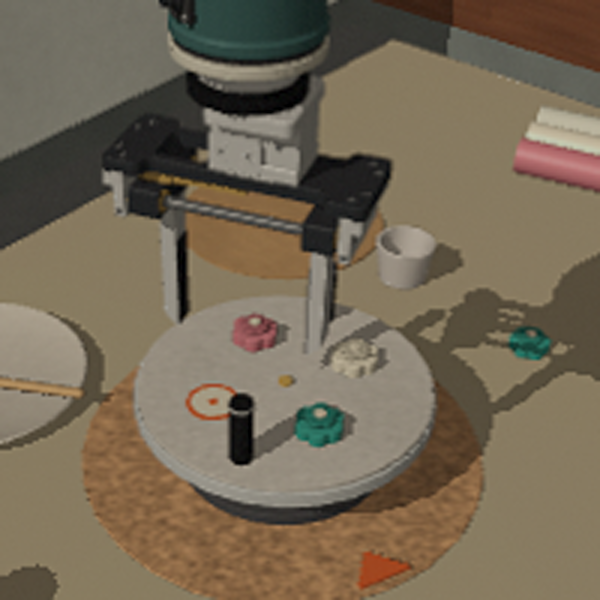

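The fingers straddle knob a (the knob is at (241,430) in the crop, still well below the fingertips), so I descend and close.

carry_out(steps=[{"dx": 0, "dy": 0, "dz": 0.04, "yaw": 0, "fingers": 0}, {"dx": 0, "dy": 0, "dz": 0.08, "yaw": 0, "fingers": 0}, {"dx": 0, "dy": 0, "dz": 0.1, "yaw": 0, "fingers": 0}, {"dx": 0, "dy": 0, "dz": 0.1, "yaw": 0, "fingers": 0}, {"dx": 0, "dy": 0, "dz": 0.1, "yaw": 0, "fingers": 0.7}, {"dx": 0, "dy": 0, "dz": 0.1, "yaw": 0, "fingers": 0.7}, {"dx": 0, "dy": 0, "dz": 0.1, "yaw": 0, "fingers": 1}, {"dx": 0, "dy": 0, "dz": 0.1, "yaw": 0, "fingers": 1}, {"dx": 0, "dy": 0, "dz": 0.1, "yaw": 0, "fingers": 1}, {"dx": 0, "dy": 0, "dz": 0.1, "yaw": 0, "fingers": 1}, {"dx": 0, "dy": 0, "dz": 0.1, "yaw": 0, "fingers": 1}, {"dx": 0, "dy": 0, "dz": 0.1, "yaw": 0, "fingers": 1}], squeeze=30)

```text
clock: 2.82
ee_pos: [0.5228, 0.0728, 0.1056]
tcp_rot: [1.821, 2.56, 0.0]
contact_force: [0.1, -0.4, -1.2]
gripper_width: 0.0439
```

```bash
python3 -c "
from h import *
go(.522,.075,.105,19); print(state()['torque'])
H=np.array([.554,-.0205]); p=state()['ee_pos'][:2]; d=p-H; print(np.hypot(*d),np.degrees(np.arctan2(d[1],d[0])))
M=R.from_rotvec(state()['tcp_rot']).as_matrix()
a0=np.arctan2(d[1],d[0])
for k in range(0,108,6):
    a=a0+np.radians(k); q=H+np.hypot(*d)*np.array([np.cos(a),np.sin(a)])-p
    print(k,(M.T@np.append(q,0)).round(4)[:2])
"
```

```text
d [0.0023 0.     0.0006] yaw 0.1 now jaw 19.1 q7 -0.15
[-0.01314032 -0.13873167 -0.0247624 ]
0.09837893050913071 108.51470076341721
0 [0. 0.]
6 [-0.0004 -0.0103]
12 [-0.0019 -0.0205]
18 [-0.0045 -0.0305]
24 [-0.0081 -0.0401]
30 [-0.0126 -0.0493]
36 [-0.0182 -0.058 ]
42 [-0.0246 -0.0661]
48 [-0.0318 -0.0735]
54 [-0.0397 -0.08  ]
60 [-0.0483 -0.0857]
66 [-0.0574 -0.0905]
72 [-0.067  -0.0943]
78 [-0.0769 -0.0971]
84 [-0.087  -0.0988]
90 [-0.0973 -0.0994]
96 [-0.1076 -0.099 ]
102 [-0.1178 -0.0975]
```

carry_out(steps=[{"dx": 0, "dy": 0, "dz": 0, "yaw": 0, "fingers": 1}, {"dx": 0, "dy": 0, "dz": 0, "yaw": 0, "fingers": 1}, {"dx": 0, "dy": 0, "dz": 0, "yaw": 0, "fingers": 1}, {"dx": 0, "dy": 0, "dz": 0, "yaw": 0, "fingers": 1}, {"dx": 0, "dy": 0, "dz": 0, "yaw": 0, "fingers": 1}, {"dx": 0, "dy": 0, "dz": 0, "yaw": 0, "fingers": 1}])

```text
clock: 3.32
ee_pos: [0.5228, 0.073, 0.1055]
tcp_rot: [-1.821, -2.56, -0.0]
contact_force: [0.3, 1.8, 1.3]
gripper_width: 0.0195
```

```bash
python3 -c "
from h import *
go(.522,.075,.105,19); print(state()['torque'],state()['contact_force'])"
```

```text
d [ 0.0021 -0.0001  0.0005] yaw 0.1 now jaw 19.1 q7 -0.15
[ 0.3570379  -0.22610936  0.05350807] [0.31916848 1.81260642 1.25923574]
```

carry_out(steps=[{"dx": -0.0003, "dy": -0.0086, "dz": 0, "yaw": -5, "fingers": 1}, {"dx": -0.0013, "dy": -0.0171, "dz": 0, "yaw": -10, "fingers": 1}, {"dx": -0.0031, "dy": -0.0255, "dz": 0, "yaw": -15, "fingers": 1}, {"dx": -0.0056, "dy": -0.0337, "dz": 0, "yaw": -20, "fingers": 1}, {"dx": -0.0088, "dy": -0.0417, "dz": 0, "yaw": -25, "fingers": 1}, {"dx": -0.0126, "dy": -0.0493, "dz": 0, "yaw": -30, "fingers": 1}, {"dx": -0.0172, "dy": -0.0566, "dz": 0, "yaw": -35, "fingers": 1}, {"dx": -0.0224, "dy": -0.0635, "dz": 0, "yaw": -40, "fingers": 1}, {"dx": -0.0281, "dy": -0.0699, "dz": 0, "yaw": -45, "fingers": 1}, {"dx": -0.0344, "dy": -0.0758, "dz": 0, "yaw": -50, "fingers": 1}, {"dx": -0.0411, "dy": -0.081, "dz": 0, "yaw": -55, "fingers": 1}, {"dx": -0.0483, "dy": -0.0857, "dz": 0, "yaw": -60, "fingers": 1}])

```text
clock: 4.32
ee_pos: [0.4598, -0.0016, 0.1056]
tcp_rot: [0.291, 3.123, 0.002]
contact_force: [26.1, 0.2, -29.7]
gripper_width: 0.0196
```

```bash
cat >> h.py <<'E'
def arc(r,ks,H=(.554,-.0205)):
    s=state(); p=s["ee_pos"][:2]; d=p-H; a0=np.arctan2(d[1],d[0]); f=s["contact_force"][:2]
    M=R.from_rotvec(s["tcp_rot"]).as_matrix(); t=np.array([-np.sin(a0),np.cos(a0)])
    print("r",np.hypot(*d).round(4),"ang",np.degrees(a0).round(2),"jaw",np.degrees(np.arctan2(M[1,1],M[0,1])).round(1),"F rad/tan",(f@d/np.hypot(*d)).round(2),(f@t).round(2),"w",s["gripper_width"].round(4))
    for k in ks:
        a=a0+np.radians(k); q=H+r*np.array([np.cos(a),np.sin(a)])-p
        print(k,(M.T@np.append(q,0)).round(4)[:2])
E
python3 -c "
from h import *
arc(.0985,range(2,26,2))
save('top','t1.png',(160,100,380,265),3)"
```

```text
Traceback (most recent call last):
  File "h.py", line 25, in arc
    print("r",np.hypot(*d).round(4),"ang",np.degrees(a0).round(2),"jaw",np.degrees(np.arctan2(M[1,1],M[0,1])).round(1),"F rad/tan",(f@d/np.hypot(*d)).round(2),(f@t).round(2),"w",s["gripper_width"].round(4))
                                                                                                                                                                                  ^^^^^^^^^^^^^^^^^^^^^^^^
AttributeError: 'float' object has no attribute 'round'
```

```bash
sed -i 's/s\["gripper_width"\].round(4)/s["contact_force"],s["torque"]/' h.py
python3 -c "
from h import *
save('top','t1.png',(160,100,380,265),3)
arc(.0985,range(2,26,2))
print(state()['ee_pos'])"
```

```text
r 0.096 ang 169.72 jaw 79.7 F rad/tan -17.1 2.52 w [ 16.37451906  -5.53264985 -12.95315971] [-0.76438267 -3.84410965  0.20768674]
2 [ 0.0024 -0.0034]
4 [ 0.0023 -0.0069]
6 [ 0.002  -0.0103]
8 [ 0.0015 -0.0137]
10 [ 0.001  -0.0171]
12 [ 0.0003 -0.0205]
14 [-0.0004 -0.0238]
16 [-0.0013 -0.0271]
18 [-0.0023 -0.0304]
20 [-0.0035 -0.0337]
22 [-0.0047 -0.0369]
24 [-0.006  -0.0401]
[ 0.459539   -0.00336886  0.10555752]
```

View pics/t1.png

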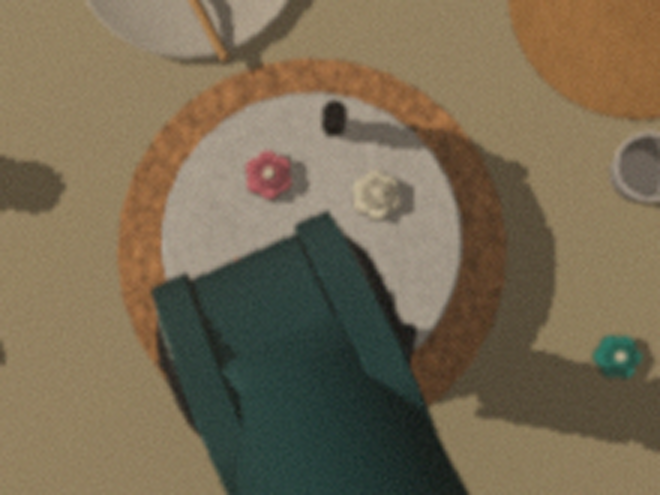

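View t1 (crop ×3) shows the wheel turned by about 60° with knob b at (334,107) and the arm covering knob a. The inward radial force suggests the true hub is near x=0.558, about 3 mm further out. I correct the radius and continue.

carry_out(steps=[{"dx": -0.0024, "dy": 0, "dz": 0, "yaw": 0, "fingers": 1}, {"dx": -0.0025, "dy": -0.0035, "dz": 0, "yaw": -2, "fingers": 1}, {"dx": -0.0026, "dy": -0.007, "dz": 0, "yaw": -4, "fingers": 1}, {"dx": -0.003, "dy": -0.0105, "dz": 0, "yaw": -6, "fingers": 1}, {"dx": -0.0034, "dy": -0.0139, "dz": 0, "yaw": -8, "fingers": 1}, {"dx": -0.0039, "dy": -0.0174, "dz": 0, "yaw": -10, "fingers": 1}, {"dx": -0.0046, "dy": -0.0208, "dz": 0, "yaw": -12, "fingers": 1}, {"dx": -0.0054, "dy": -0.0242, "dz": 0, "yaw": -14, "fingers": 1}, {"dx": -0.0063, "dy": -0.0276, "dz": 0, "yaw": -16, "fingers": 1}, {"dx": -0.0063, "dy": -0.0276, "dz": 0, "yaw": -16, "fingers": 1}, {"dx": -0.0063, "dy": -0.0276, "dz": 0, "yaw": -16, "fingers": 1}], squeeze=20)

```text
clock: 5.28
ee_pos: [0.4588, -0.0294, 0.1055]
tcp_rot: [-0.138, 3.138, -0.0]
contact_force: [4.3, -0.9, -3.7]
gripper_width: 0.0196
```

```bash
sed -i 's/H=(.554,-.0205)/H=(.558,-.0205)/' h.py; python3 -c "
from h import *
arc(.1,[2,4]); print(state()['ee_pos'])"
```

```text
r 0.0996 ang -174.86 jaw 95.0 F rad/tan -4.16 1.28 w [ 4.25348704 -0.8988782  -3.69557587] [-0.22467199 -1.13203287 -0.10586886]
2 [ 0.0003 -0.0035]
4 [ 0.0001 -0.007 ]
[ 0.45880478 -0.02942709  0.10547957]
```

carry_out(steps=[{"dx": -0.0005, "dy": -0.0035, "dz": 0, "yaw": -2, "fingers": 1}, {"dx": -0.0007, "dy": -0.007, "dz": 0, "yaw": -4, "fingers": 1}, {"dx": -0.0011, "dy": -0.0105, "dz": 0, "yaw": -6, "fingers": 1}, {"dx": -0.0011, "dy": -0.0105, "dz": 0, "yaw": -6, "fingers": 1}, {"dx": -0.0011, "dy": -0.0105, "dz": 0, "yaw": -6, "fingers": 1}])

```text
clock: 5.7
ee_pos: [0.4605, -0.0395, 0.1054]
tcp_rot: [0.301, -3.127, 0.0]
contact_force: [0.3, -1.2, 2.0]
gripper_width: 0.0199
```

```bash
python3 -c "
from h import *
arc(.1,[2,4])"
```

```text
r 0.0994 ang -168.95 jaw 101.0 F rad/tan -0.03 1.26 w [ 0.26760282 -1.23432888  1.98674907] [-0.27626083 -0.24326222 -0.0065639 ]
2 [ 0.0006 -0.0035]
4 [ 0.0004 -0.007 ]
```

carry_out(steps=[{"dx": -0.0002, "dy": -0.0026, "dz": 0, "yaw": -1.5, "fingers": 1}, {"dx": -0.0003, "dy": -0.0052, "dz": 0, "yaw": -3, "fingers": 1}, {"dx": -0.0003, "dy": -0.0052, "dz": 0, "yaw": -3, "fingers": 1}, {"dx": -0.0003, "dy": -0.0052, "dz": 0, "yaw": -3, "fingers": 1}])

```text
clock: 6.03
ee_pos: [0.4618, -0.0445, 0.1055]
tcp_rot: [0.383, -3.118, 0.0]
contact_force: [-0.1, -2.1, 2.6]
gripper_width: 0.0193
```

```bash
python3 -c "
from h import *
arc(.1,[2,4])"
```

```text
r 0.0992 ang -165.98 jaw 104.0 F rad/tan 0.63 1.99 w [-0.12762725 -2.08539051  2.59300071] [-0.37672553 -0.06889472 -0.01714141]
2 [ 0.0007 -0.0035]
4 [ 0.0006 -0.007 ]
```

carry_out(steps=[{"dx": 0, "dy": -0.0017, "dz": 0, "yaw": -1, "fingers": 1}, {"dx": 0.0002, "dy": -0.0035, "dz": 0, "yaw": -2, "fingers": 1}, {"dx": 0.0002, "dy": -0.0035, "dz": 0, "yaw": -2, "fingers": 1}, {"dx": 0.0002, "dy": -0.0035, "dz": 0, "yaw": -2, "fingers": 1}])

```text
clock: 6.37
ee_pos: [0.4628, -0.0481, 0.1055]
tcp_rot: [-0.44, 3.11, 0.0]
contact_force: [3.2, -1.0, -1.5]
gripper_width: 0.0193
```

```bash
python3 -c "
from h import *
arc(.1,[2])"
```

```text
r 0.0991 ang -163.81 jaw 106.1 F rad/tan -2.84 1.82 w [ 3.23212658 -0.95159635 -1.50566414] [ 0.01616284 -0.85039825 -0.02625867]
2 [ 0.0008 -0.0035]
```

carry_out(steps=[{"dx": 0, "dy": -0.0017, "dz": 0, "yaw": -1, "fingers": 1}, {"dx": 0, "dy": -0.0035, "dz": 0, "yaw": -2, "fingers": 1}, {"dx": 0, "dy": -0.0035, "dz": 0, "yaw": -2, "fingers": 1}, {"dx": 0, "dy": -0.0035, "dz": 0, "yaw": -2, "fingers": 1}])

```text
clock: 6.7
ee_pos: [0.464, -0.0516, 0.1055]
tcp_rot: [-0.496, 3.101, 0.0]
contact_force: [5.9, 0.2, -4.4]
gripper_width: 0.0195
```

```bash
python3 -c "
from h import *
arc(.1,[2])"
```

```text
r 0.099 ang -161.71 jaw 108.2 F rad/tan -5.64 1.7 w [ 5.88968311  0.15061778 -4.44009805] [ 0.13508018 -1.48068047 -0.01892133]
2 [ 0.0009 -0.0035]
```

carry_out(steps=[{"dx": 0, "dy": -0.0017, "dz": 0, "yaw": -1, "fingers": 1}, {"dx": 0, "dy": -0.0035, "dz": 0, "yaw": -2, "fingers": 1}, {"dx": 0, "dy": -0.0035, "dz": 0, "yaw": -2, "fingers": 1}, {"dx": 0, "dy": -0.0035, "dz": 0, "yaw": -2, "fingers": 1}])

```text
clock: 7.03
ee_pos: [0.4652, -0.0548, 0.1055]
tcp_rot: [-0.551, 3.092, 0.001]
contact_force: [6.4, 0.4, -4.7]
gripper_width: 0.0197
```

```bash
python3 -c "
from h import *
arc(.1,[2])"
```

```text
r 0.0989 ang -159.72 jaw 110.2 F rad/tan -6.11 1.88 w [ 6.38146791  0.35102439 -4.74027069] [ 0.36438949 -1.64610726 -0.03552451]
2 [ 0.001  -0.0035]
```

carry_out(steps=[{"dx": -0.0005, "dy": -0.0017, "dz": 0, "yaw": -1, "fingers": 1}, {"dx": -0.0005, "dy": -0.0035, "dz": 0, "yaw": -2, "fingers": 1}, {"dx": -0.0005, "dy": -0.0035, "dz": 0, "yaw": -2, "fingers": 1}, {"dx": -0.0005, "dy": -0.0035, "dz": 0, "yaw": -2, "fingers": 1}])

```text
clock: 7.37
ee_pos: [0.4666, -0.058, 0.1055]
tcp_rot: [-0.603, 3.083, 0.0]
contact_force: [4.0, 0.7, -1.6]
gripper_width: 0.0196
```

```bash
python3 -c "
from h import *
arc(.1,[2])"
```

```text
r 0.0988 ang -157.68 jaw 112.1 F rad/tan -3.95 0.87 w [ 3.98749093  0.69508105 -1.56740819] [ 0.24596522 -1.22974705  0.01676662]
2 [ 0.0011 -0.0035]
```

carry_out(steps=[{"dx": -0.0002, "dy": -0.0017, "dz": 0, "yaw": -1, "fingers": 1}, {"dx": -0.0002, "dy": -0.0035, "dz": 0, "yaw": -2, "fingers": 1}, {"dx": -0.0002, "dy": -0.0035, "dz": 0, "yaw": -2, "fingers": 1}, {"dx": -0.0002, "dy": -0.0035, "dz": 0, "yaw": -2, "fingers": 1}])

```text
clock: 7.7
ee_pos: [0.468, -0.0612, 0.1055]
tcp_rot: [-0.657, 3.072, 0.0]
contact_force: [4.8, 0.8, -2.6]
gripper_width: 0.0198
```

```bash
python3 -c "
from h import *
arc(.1,[2])"
```

```text
r 0.0988 ang -155.67 jaw 114.1 F rad/tan -4.76 1.25 w [ 4.84689976  0.82459702 -2.57597787] [ 2.97484534e-01 -1.35723152e+00  3.78437841e-04]
2 [ 0.0011 -0.0035]
```

carry_out(steps=[{"dx": -0.0002, "dy": -0.0017, "dz": 0, "yaw": -1, "fingers": 1}, {"dx": -0.0002, "dy": -0.0035, "dz": 0, "yaw": -2, "fingers": 1}, {"dx": -0.0002, "dy": -0.0035, "dz": 0, "yaw": -2, "fingers": 1}, {"dx": -0.0002, "dy": -0.0035, "dz": 0, "yaw": -2, "fingers": 1}])

```text
clock: 8.03
ee_pos: [0.4697, -0.0646, 0.1055]
tcp_rot: [-0.712, 3.06, -0.0]
contact_force: [5.3, 0.8, -2.0]
gripper_width: 0.0195
```

```bash
python3 -c "
from h import *
arc(.1,[2])"
```

```text
r 0.0987 ang -153.48 jaw 116.2 F rad/tan -5.11 1.68 w [ 5.32155945  0.77646848 -1.98586749] [ 0.29022837 -1.27292049  0.04003101]
2 [ 0.0013 -0.0035]
```

carry_out(steps=[{"dx": -0.0006, "dy": -0.0017, "dz": 0, "yaw": -1, "fingers": 1}, {"dx": -0.0006, "dy": -0.0035, "dz": 0, "yaw": -2, "fingers": 1}, {"dx": -0.0006, "dy": -0.0035, "dz": 0, "yaw": -2, "fingers": 1}, {"dx": -0.0006, "dy": -0.0035, "dz": 0, "yaw": -2, "fingers": 1}])

```text
clock: 8.37
ee_pos: [0.4716, -0.0678, 0.1055]
tcp_rot: [0.763, -3.047, 0.001]
contact_force: [1.0, -4.2, 3.6]
gripper_width: 0.0199
```

```bash
python3 -c "
from h import *
arc(.1,[2])"
```

```text
r 0.0985 ang -151.3 jaw 118.1 F rad/tan 1.17 4.2 w [ 0.99272074 -4.24295485  3.64416236] [-1.01543609 -0.44081356  0.13413993]
2 [ 0.0014 -0.0035]
```

carry_out(steps=[{"dx": -0.0002, "dy": -0.0017, "dz": 0, "yaw": -1, "fingers": 1}, {"dx": -0.0002, "dy": -0.0035, "dz": 0, "yaw": -2, "fingers": 1}, {"dx": -0.0002, "dy": -0.0035, "dz": 0, "yaw": -2, "fingers": 1}, {"dx": -0.0002, "dy": -0.0035, "dz": 0, "yaw": -2, "fingers": 1}])

```text
clock: 8.7
ee_pos: [0.4731, -0.0703, 0.1054]
tcp_rot: [0.818, -3.032, -0.0]
contact_force: [-2.2, -3.1, 6.2]
gripper_width: 0.0197
```

```bash
python3 -c "
from h import *
arc(.1,[2])"
```

```text
r 0.0984 ang -149.64 jaw 120.2 F rad/tan 3.43 1.54 w [-2.18414562 -3.06417609  6.22451739] [-0.55037981  0.29802266  0.02695462]
2 [ 0.0015 -0.0035]
```

carry_out(steps=[{"dx": -0.0002, "dy": -0.0017, "dz": 0, "yaw": -1, "fingers": 1}, {"dx": -0.0002, "dy": -0.0035, "dz": 0, "yaw": -2, "fingers": 1}, {"dx": -0.0002, "dy": -0.0035, "dz": 0, "yaw": -2, "fingers": 1}, {"dx": -0.0002, "dy": -0.0035, "dz": 0, "yaw": -2, "fingers": 1}])

```text
clock: 9.03
ee_pos: [0.4744, -0.0722, 0.1054]
tcp_rot: [0.872, -3.017, -0.002]
contact_force: [-7.3, 2.5, 11.4]
gripper_width: 0.0196
```

```bash
python3 -c "
from h import *
arc(.1,[2])"
```

```text
r 0.0983 ang -148.24 jaw 122.2 F rad/tan 4.94 -5.95 w [-7.32803418  2.45712836 11.39365906] [ 0.79443452  1.51398984 -0.09324155]
2 [ 0.0017 -0.0035]
```

The notch is felt: the tangential force goes +4.2, +1.5, then −6 N at −151.3°, −149.6° and −148.2°. I go back about 2.3° commanded, relax the radial load, then open.

carry_out(steps=[{"dx": 0.0004, "dy": 0.0015, "dz": 0, "yaw": 1, "fingers": 1}, {"dx": 0.0008, "dy": 0.0035, "dz": 0, "yaw": 2, "fingers": 1}, {"dx": 0.0008, "dy": 0.0035, "dz": 0, "yaw": 2, "fingers": 1}, {"dx": 0.0008, "dy": 0.0035, "dz": 0, "yaw": 2, "fingers": 1}])

```text
clock: 9.37
ee_pos: [0.4729, -0.07, 0.1055]
tcp_rot: [-0.818, 3.033, 0.001]
contact_force: [4.2, 3.2, -2.4]
gripper_width: 0.0192
```

```bash
python3 -c "
from h import *
arc(.1,[2])"
```

```text
r 0.0984 ang -149.83 jaw 120.2 F rad/tan -5.27 -0.68 w [ 4.21402021  3.23652315 -2.36389368] [ 0.81663144 -1.15187639  0.08866792]
2 [ 0.0015 -0.0035]
```

carry_out(steps=[{"dx": 0, "dy": 0, "dz": 0, "yaw": 0, "fingers": 0.5}, {"dx": 0, "dy": 0, "dz": 0, "yaw": 0, "fingers": 0.5}, {"dx": 0, "dy": 0, "dz": 0, "yaw": 0, "fingers": 0.5}, {"dx": 0, "dy": 0, "dz": 0, "yaw": 0, "fingers": 0.5}, {"dx": 0, "dy": 0, "dz": 0, "yaw": 0, "fingers": 0.5}, {"dx": 0, "dy": 0, "dz": 0, "yaw": 0, "fingers": 0.5}, {"dx": 0, "dy": 0, "dz": -0.04, "yaw": 0, "fingers": 0.5}, {"dx": 0, "dy": 0, "dz": -0.08, "yaw": 0, "fingers": 0.5}, {"dx": 0, "dy": 0, "dz": -0.1, "yaw": 0, "fingers": 0.4}, {"dx": 0, "dy": 0, "dz": -0.1, "yaw": 0, "fingers": 0}])

```text
clock: 10.2
ee_pos: [0.4744, -0.0704, 0.2092]
tcp_rot: [-0.815, 3.03, -0.005]
contact_force: [0.2, -0.2, 0.4]
gripper_width: 0.0568
```

```bash
python3 -c "
from h import *
print(state()['contact_force'],state()['gripper_width'])
go(.456,.294,.205,60);go(.456,.294,.205,20)"
```

```text
[ 0.16419551 -0.22921349  0.4336811 ] 0.056833451438793044
d [-0.1669  0.3245  0.0034] yaw 60.1 now jaw 120.1 q7 1.86
d [-0.1669  0.3245  0.0034] yaw -79.9 now jaw 120.1 q7 1.86
```

carry_out(steps=[{"dx": -0.167, "dy": 0.3245, "dz": 0, "yaw": 60, "fingers": 0}, {"dx": -0.167, "dy": 0.3245, "dz": 0, "yaw": 60, "fingers": 0}, {"dx": -0.167, "dy": 0.3245, "dz": 0, "yaw": 60, "fingers": 0}, {"dx": -0.167, "dy": 0.3245, "dz": 0, "yaw": 60, "fingers": 0}, {"dx": -0.167, "dy": 0.3245, "dz": 0, "yaw": 60, "fingers": 0}, {"dx": -0.167, "dy": 0.3245, "dz": 0, "yaw": 60, "fingers": 0}, {"dx": -0.167, "dy": 0.3245, "dz": 0, "yaw": 60, "fingers": 0}, {"dx": -0.167, "dy": 0.3245, "dz": 0, "yaw": 60, "fingers": 0}, {"dx": -0.167, "dy": 0.3245, "dz": 0, "yaw": 60, "fingers": 0}, {"dx": -0.167, "dy": 0.3245, "dz": 0, "yaw": 60, "fingers": 0}, {"dx": -0.167, "dy": 0.3245, "dz": 0, "yaw": 60, "fingers": 0}, {"dx": -0.167, "dy": 0.3245, "dz": 0, "yaw": 60, "fingers": 0}])

```text
clock: 11.2
ee_pos: [0.4525, 0.2973, 0.205]
tcp_rot: [-0.801, -3.036, -0.001]
contact_force: [0.3, -0.4, 0.1]
gripper_width: 0.0939
```

```bash
python3 -c "
from h import *
go(.456,.294,.205,60)
a=camera('top')[100:265,120:380,::-1]; b=camera('side')[100:384,180:400,::-1]
a=cv2.resize(a,None,fx=3,fy=3,interpolation=2)
cv2.imwrite('pics/t2.png',a); cv2.imwrite('pics/s2.png',cv2.resize(b,None,fx=2,fy=2,interpolation=2))"
```

```text
d [-0.0047 -0.0012 -0.    ] yaw 0.4 now jaw 60.4 q7 0.1
```

View pics/t2.png

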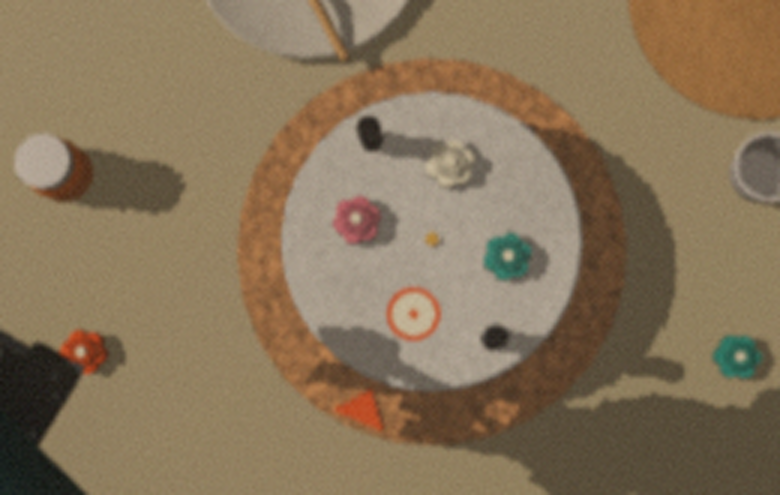

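View pics/s2.png

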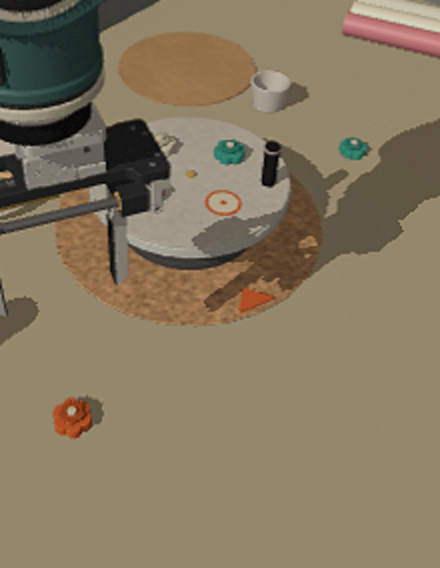

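The wheel stands with its spot at (414,314) in t2 and the pointer at about (362,409). The loose orange flower's dot is at (81,351), and in s2 it is at (71,411).

```bash
python3 - <<'E'
from h import *
T=lambda u,v,z:px2w("top",120+u/3,100+v/3,z)
S=lambda u,v,z:px2w("side",180+u/2,100+v/2,z)
print("spot",T(413.5,314,.08),S(224,203,.08))
print("hub",T(433,239.5,.08),S(191,174,.08))
print("kb,ka",T(368,125,.14),T(495,334,.14),S(270.5,145,.14))
print("flower",T(81,351.5,.02),S(71,411,.02),S(72.5,418,.01),T(84,351,.01))
print("ptr",T(362,410,.003),S(255,299,.003))
E
```

```text
spot [ 0.4891692  -0.00441999  0.08      ] [ 0.48928684 -0.00312169  0.08      ]
hub [ 0.55318338 -0.02040071  0.08      ] [ 0.5544053  -0.02001013  0.08      ]
kb,ka [0.63960204 0.03358841 0.14      ] [ 0.47084315 -0.07057955  0.14      ] [ 0.47221452 -0.0689938   0.14      ]
flower [0.45540835 0.29478441 0.02      ] [0.45600289 0.29795072 0.02      ] [0.45402188 0.29878672 0.01      ] [0.45604784 0.29496181 0.01      ]
ptr [0.40523437 0.04236778 0.003     ] [0.40483115 0.03985479 0.003     ]
```

```bash
python3 -c "
from h import *
print(state()['ee_pos'])
go(.4555,.2965,.004,60)"
```

```text
[0.45403995 0.29378019 0.20488086]
d [-0.      0.0033  0.2009] yaw 0.2 now jaw 60.2 q7 0.1
```

carry_out(steps=[{"dx": 0, "dy": 0.003, "dz": 0.04, "yaw": 0, "fingers": 0}, {"dx": 0, "dy": 0.003, "dz": 0.08, "yaw": 0, "fingers": 0}, {"dx": 0, "dy": 0.003, "dz": 0.12, "yaw": 0, "fingers": 0}, {"dx": 0, "dy": 0.003, "dz": 0.15, "yaw": 0, "fingers": 0}, {"dx": 0, "dy": 0.003, "dz": 0.17, "yaw": 0, "fingers": 0}, {"dx": 0, "dy": 0.003, "dz": 0.185, "yaw": 0, "fingers": 0}, {"dx": 0, "dy": 0.003, "dz": 0.193, "yaw": 0, "fingers": 0}, {"dx": 0, "dy": 0.003, "dz": 0.198, "yaw": 0, "fingers": 0}, {"dx": 0, "dy": 0.003, "dz": 0.2, "yaw": 0, "fingers": 0}, {"dx": 0, "dy": 0.003, "dz": 0.2, "yaw": 0, "fingers": 0}])

```text
clock: 12.13
ee_pos: [0.4562, 0.2967, 0.006]
tcp_rot: [0.81, 3.035, 0.001]
contact_force: [0.5, 0.1, 0.7]
gripper_width: 0.0943
```

```bash
python3 -c "
from h import *
print(state()['contact_force'])
go(.4555,.2965,.004,60); save('side','s3.png',(130,230,290,350),4)"
```

```text
[0.54562484 0.08115222 0.71878006]
d [ 0.0005 -0.0005  0.002 ] yaw 0.1 now jaw 60.1 q7 -0.11
```

View pics/s3.png

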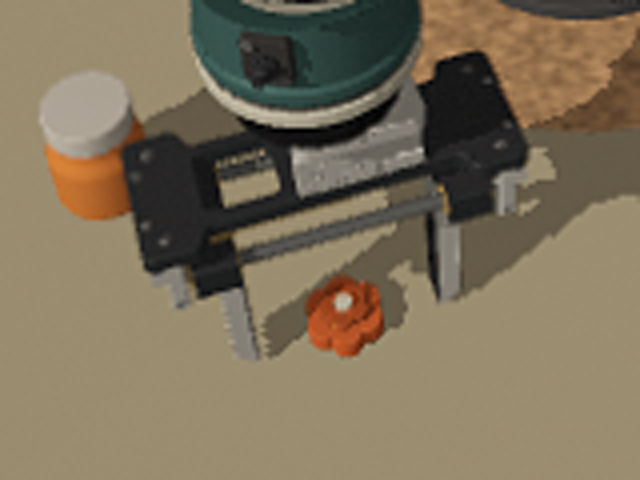

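The flower (base centre at about (345,325)) lies midway between the fingertips at (245,357) and (447,298), so I close.

carry_out(steps=[{"dx": 0, "dy": 0, "dz": 0.002, "yaw": 0, "fingers": 0.4}, {"dx": 0, "dy": 0, "dz": 0.002, "yaw": 0, "fingers": 1}, {"dx": 0, "dy": 0, "dz": 0.002, "yaw": 0, "fingers": 1}, {"dx": 0, "dy": 0, "dz": 0.002, "yaw": 0, "fingers": 1}, {"dx": 0, "dy": 0, "dz": 0.002, "yaw": 0, "fingers": 1}, {"dx": 0, "dy": 0, "dz": 0.002, "yaw": 0, "fingers": 1}, {"dx": 0, "dy": 0, "dz": 0.002, "yaw": 0, "fingers": 1}, {"dx": 0, "dy": 0, "dz": 0.002, "yaw": 0, "fingers": 1}, {"dx": 0, "dy": 0, "dz": 0.002, "yaw": 0, "fingers": 1}, {"dx": 0, "dy": 0, "dz": 0.002, "yaw": 0, "fingers": 1}, {"dx": 0, "dy": 0, "dz": 0.002, "yaw": 0, "fingers": 1}, {"dx": 0, "dy": 0, "dz": 0.002, "yaw": 0, "fingers": 1}], squeeze=10)

```text
clock: 13.18
ee_pos: [0.4557, 0.2967, 0.0035]
tcp_rot: [-0.81, -3.035, -0.0]
contact_force: [-0.5, 0.6, 0.4]
gripper_width: 0.0408
```

```bash
python3 -c "
from h import *
print(state()['ee_pos'])"
```

```text
[0.45573723 0.29669709 0.00346705]
```

carry_out(steps=[{"dx": 0, "dy": 0, "dz": 0, "yaw": 0, "fingers": 1}, {"dx": 0, "dy": 0, "dz": 0, "yaw": 0, "fingers": 1}, {"dx": 0, "dy": 0, "dz": 0, "yaw": 0, "fingers": 1}, {"dx": 0, "dy": 0, "dz": -0.02, "yaw": 0, "fingers": 1}, {"dx": 0, "dy": 0, "dz": -0.05, "yaw": 0, "fingers": 1}, {"dx": 0, "dy": 0, "dz": -0.09, "yaw": 0, "fingers": 1}, {"dx": 0, "dy": 0, "dz": -0.13, "yaw": 0, "fingers": 1}, {"dx": 0, "dy": 0, "dz": -0.17, "yaw": 0, "fingers": 1}, {"dx": 0, "dy": 0, "dz": -0.19, "yaw": 0, "fingers": 1}, {"dx": 0, "dy": 0, "dz": -0.19, "yaw": 0, "fingers": 1}])

```text
clock: 14.02
ee_pos: [0.4571, 0.2979, 0.1979]
tcp_rot: [0.809, 3.031, 0.006]
contact_force: [-0.1, 0.9, -0.5]
gripper_width: 0.0405
```

```bash
python3 -c "
from h import *
go(.490,-.0038,.195,-15)"
```

```text
d [-0.1788 -0.2452  0.0023] yaw 75.1 now jaw 60.1 q7 0.09
```

carry_out(steps=[{"dx": -0.03, "dy": -0.041, "dz": 0, "yaw": 7, "fingers": 1}, {"dx": -0.06, "dy": -0.082, "dz": 0, "yaw": 14, "fingers": 1}, {"dx": -0.09, "dy": -0.123, "dz": 0, "yaw": 21, "fingers": 1}, {"dx": -0.12, "dy": -0.164, "dz": 0, "yaw": 28, "fingers": 1}, {"dx": -0.14, "dy": -0.192, "dz": 0, "yaw": 35, "fingers": 1}, {"dx": -0.155, "dy": -0.213, "dz": 0, "yaw": 42, "fingers": 1}, {"dx": -0.167, "dy": -0.229, "dz": 0, "yaw": 49, "fingers": 1}, {"dx": -0.175, "dy": -0.24, "dz": 0, "yaw": 56, "fingers": 1}, {"dx": -0.179, "dy": -0.245, "dz": 0, "yaw": 63, "fingers": 1}, {"dx": -0.179, "dy": -0.245, "dz": 0, "yaw": 70, "fingers": 1}, {"dx": -0.179, "dy": -0.245, "dz": 0, "yaw": 75, "fingers": 1}, {"dx": -0.179, "dy": -0.245, "dz": 0, "yaw": 75, "fingers": 1}])

```text
clock: 15.02
ee_pos: [0.4887, -0.0051, 0.193]
tcp_rot: [-2.495, -1.909, 0.001]
contact_force: [0.9, 0.5, 0.2]
gripper_width: 0.0406
```

```bash
python3 -c "
from h import *
camera('side');camera('side');go(.490,-.0038,.095,-15)
save('side','s4.png',(200,100,360,240),4)"
```

```text
d [0.0013 0.001  0.0982] yaw 0.3 now jaw -14.7 q7 -0.46
```

View pics/s4.png

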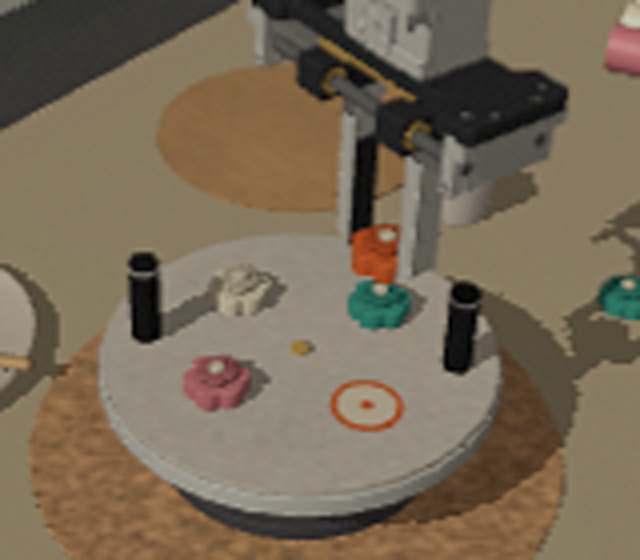

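The flower is held level. The spot is at (367,405) in the crop, matching s2, so the wheel hasn't moved. I descend, slowly at the end.

carry_out(steps=[{"dx": 0.001, "dy": 0.001, "dz": 0.03, "yaw": 0, "fingers": 1}, {"dx": 0.001, "dy": 0.001, "dz": 0.055, "yaw": 0, "fingers": 1}, {"dx": 0.001, "dy": 0.001, "dz": 0.075, "yaw": 0, "fingers": 1}, {"dx": 0.001, "dy": 0.001, "dz": 0.088, "yaw": 0, "fingers": 1}, {"dx": 0.001, "dy": 0.001, "dz": 0.097, "yaw": 0, "fingers": 1}, {"dx": 0.001, "dy": 0.001, "dz": 0.103, "yaw": 0, "fingers": 1}, {"dx": 0.001, "dy": 0.001, "dz": 0.106, "yaw": 0, "fingers": 1}, {"dx": 0.001, "dy": 0.001, "dz": 0.106, "yaw": 0, "fingers": 1}, {"dx": 0.001, "dy": 0.001, "dz": 0.106, "yaw": 0, "fingers": 1}])

```text
clock: 15.92
ee_pos: [0.4905, -0.0042, 0.088]
tcp_rot: [2.489, 1.916, 0.001]
contact_force: [0.2, 0.0, 0.5]
gripper_width: 0.0404
```

```bash
python3 -c "
from h import *
go(.490,-.0038,.0835,-15);print(state()['contact_force'])"
```

```text
d [ 0.0002 -0.0006  0.0045] yaw 0.2 now jaw -14.8 q7 -0.58
[0.15910655 0.01599654 0.54254639]
```

carry_out(steps=[{"dx": 0, "dy": 0, "dz": 0.0015, "yaw": 0, "fingers": 1}, {"dx": 0, "dy": 0, "dz": 0.003, "yaw": 0, "fingers": 1}, {"dx": 0, "dy": 0, "dz": 0.004, "yaw": 0, "fingers": 1}, {"dx": 0, "dy": 0, "dz": 0.004, "yaw": 0, "fingers": 1}, {"dx": 0, "dy": 0, "dz": 0.004, "yaw": 0, "fingers": 1}])

```text
clock: 16.33
ee_pos: [0.4902, -0.0042, 0.0835]
tcp_rot: [-2.49, -1.915, -0.0]
contact_force: [-0.4, -0.5, -0.1]
gripper_width: 0.0409
```

```bash
python3 -c "
from h import *
save('side','s5.png',(200,100,360,240),4)
go(.490,-.0038,.0835,-15);print(state()['contact_force'])"
```

```text
d [ 0.0003 -0.0003  0.    ] yaw 0.1 now jaw -14.9 q7 -0.59
[0.03632737 0.57522899 0.22203507]
```

View pics/s5.png

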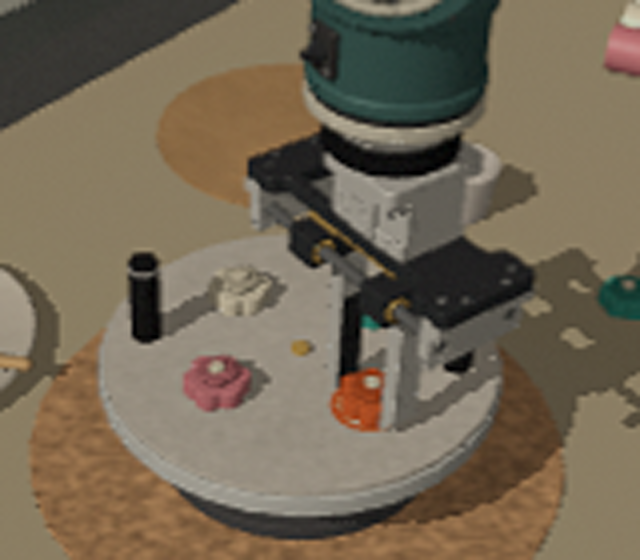

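The flower sits over the spot and the wheel is unmoved. I press down another 0.7 mm and release.

carry_out(steps=[{"dx": 0, "dy": 0, "dz": 0.0007, "yaw": 0, "fingers": 1}, {"dx": 0, "dy": 0, "dz": 0.0007, "yaw": 0, "fingers": 1}, {"dx": 0, "dy": 0, "dz": 0.0007, "yaw": 0, "fingers": 0.3}, {"dx": 0, "dy": 0, "dz": 0.0007, "yaw": 0, "fingers": 0.3}, {"dx": 0, "dy": 0, "dz": 0.0007, "yaw": 0, "fingers": 0.3}, {"dx": 0, "dy": 0, "dz": 0.0007, "yaw": 0, "fingers": 0.3}, {"dx": 0, "dy": 0, "dz": -0.01, "yaw": 0, "fingers": 0.3}, {"dx": 0, "dy": 0, "dz": -0.04, "yaw": 0, "fingers": 0.3}, {"dx": 0, "dy": 0, "dz": -0.08, "yaw": 0, "fingers": 0.3}, {"dx": 0, "dy": 0, "dz": -0.12, "yaw": 0, "fingers": 0.3}])

```text
clock: 17.22
ee_pos: [0.4894, -0.0037, 0.2053]
tcp_rot: [-2.488, -1.916, 0.001]
contact_force: [0.8, -0.5, 0.2]
gripper_width: 0.0658
```

```bash
python3 -c "
from h import *
go(.40,.35,.205,-15)"
```

```text
d [ 0.3191 -0.1769  0.0008] yaw 0.2 now jaw -14.8 q7 -0.46
```

carry_out(steps=[{"dx": 0.32, "dy": -0.177, "dz": 0, "yaw": 0, "fingers": 0.3}, {"dx": 0.32, "dy": -0.177, "dz": 0, "yaw": 0, "fingers": 0.3}, {"dx": 0.32, "dy": -0.177, "dz": 0, "yaw": 0, "fingers": 0.3}, {"dx": 0.32, "dy": -0.177, "dz": 0, "yaw": 0, "fingers": 0.3}, {"dx": 0.32, "dy": -0.177, "dz": 0, "yaw": 0, "fingers": 0.3}, {"dx": 0.32, "dy": -0.177, "dz": 0, "yaw": 0, "fingers": 0.3}, {"dx": 0.32, "dy": -0.177, "dz": 0, "yaw": 0, "fingers": 0.3}, {"dx": 0.32, "dy": -0.177, "dz": 0, "yaw": 0, "fingers": 0.3}, {"dx": 0.32, "dy": -0.177, "dz": 0, "yaw": 0, "fingers": 0.3}, {"dx": 0.32, "dy": -0.177, "dz": 0, "yaw": 0, "fingers": 0.3}])

```text
clock: 18.05
ee_pos: [0.398, 0.3566, 0.2046]
tcp_rot: [-2.481, -1.923, -0.002]
contact_force: [-0.0, -0.3, -1.2]
gripper_width: 0.0661
```

```bash
python3 -c "
from h import *
a=camera('top')[100:265,200:330,::-1]; b=camera('side')[105:235,200:345,::-1]
a=cv2.resize(a,None,fx=3,fy=3,interpolation=2); b=cv2.resize(b,(400,495),interpolation=2) if 0 else cv2.resize(b,None,fx=2.7,fy=2.7,interpolation=2)
c=np.zeros((495,390+b.shape[1],3),np.uint8); c[:,:390]=a; c[:b.shape[0],390:]=b
cv2.imwrite('pics/f.png',c); print(state()['ee_pos'])"
```

```text
[0.4003817  0.35159383 0.20393591]
```

View pics/f.png

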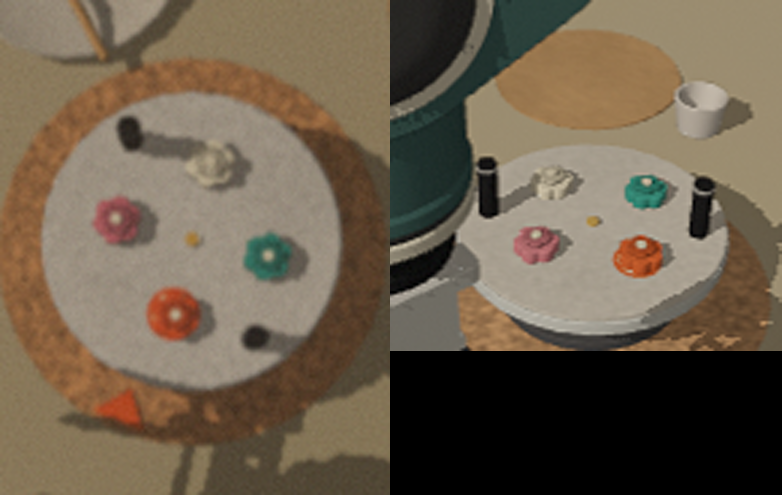

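The final picture shows the orange flower flat and centred on the spot at (174,314), the spot's own position before (173.5,314). The wheel is unmoved, with knob a at (255,336).

```bash
python3 -c "
from h import *
print(hand_in())"
```

```text
the job is handed in; nothing more can be done
None
```

I turned the wheel about 100° counter-clockwise by knob a, let it settle into its notch, and set the orange flower flat on the free spot. The job was handed in at about 18 s of the allowed 72 s.

- **Notch:** I felt it through the grip. The sideways force at the knob went from +4 N to −6 N over about 3° of turn. I let go about midway, with almost no sideways force left. The spot stands about 8.5° past the pointer, inside the 13° allowed.
- **Flower:** In the last picture it is flat and within about 1 mm of the centre of the spot. The wheel stood in the same place after the placing as before.
- **Bystanders:** I kept clear of the teal flower, cup and jar throughout. The last close-up shows only the cup, so I did not look again at the jar and teal flower at the end.

Some things disagreed or could not be checked:
- **Catch:** The catch joint cannot be read, so "clicked in" rests on the forces felt and on the wheel staying put.
- **Hub position:** The hub estimated from the cameras was about 3 mm from what the knob forces suggested. This caused a short pull of about 26 N sideways and 30 N downward at the wrist during the first part of the turn, until I corrected the path.
- **Force readings:** They also carried a bias of about 1 to 2 N.

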